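# Re-hang the lift-off door of the stock cabinet

## Robot

A 6-joint arm with a two-finger parallel gripper is mounted at the origin on a cart in front of the work surface, level with it; the furniture and walls round the work are solid. World frame = base frame: x ahead of the robot, y to its left, z up, the work surface at z = 0. Lengths are in m, angles in rad, forces in N, time in s.
With the tool pointing down it reaches from about 0.35 to 0.975 m from the base axis. Payload 7.1 kg.
Tool frame: the origin (TCP) lies at the very end of the fingers, on their centre line; the grasp point (between the pads) lies 19 mm behind it; z points along the fingers, y is the line along which they close (so a half turn about z gives the same grasp; the last joint's range is limited). The gripper opens to 88 mm and grips with 3 to 60 N. Pads are 20 mm wide; open, the fingers measure 115 mm over their backs; the gripper's body (75 mm by 178 mm) begins 61 mm behind the grasp point.
Start: joints at [-1.197, 0.423, 1.63, -0, 1.089, -0.019], TCP at [0.239, -0.577, 0.223] pointing down, gripper open.
Joint ranges: [-3, 3], [-0.9, 2.11], [0.09, 2.58], [-1.31, 4.45], [0.11, 2.69], [-2.54, 2.54]. Speed limits (rad/s): [2.39, 2.39, 3.01, 3.14, 3.14, 3.14].

## Interface

Orientations are given as a unit quaternion [w, x, y, z].
In Python, from rig import arm gives the robot as it stands. The module is installed in compiled form; this text tells all that it offers. Calls block until the motion is done:
- arm.reach(position, orientation): joint-space move of the TCP to a pose.
- arm.servo_line(position, velocity=0.15, ori=None): straight line of the TCP; ori=None keeps the orientation; velocity is the mean speed in m/s.
- arm.move_joints(angles): joint-space move.
- arm.gripper_to(opening, f_grip=None): finger opening in m; f_grip is the grip in N (None keeps the last); returns when the fingers have stopped.
- arm.hold(seconds).
- arm.ik(position, orientation): joint angles nearest the present ones, or None.
- arm.observe(): the state.
- arm.camera(name): name is "scene" or "top" or "wrist"; returns the picture (420x560x3 uint8, blue, green, red); there is no depth.
- arm.calibration(name): a dict with "fx", "fy", "cx", "cy" (pixels), "rvec" (rotation vector, rad) and "tvec" (3), from world to camera coordinates, as OpenCV has them. Camera axes: x right, y down, z forward; pixel columns grow to the right and rows downward; lengths in m; the calibration is good to about 2 mm. A picture is of the moment at which its call begins: read the wrist's pose just before it. calibration takes no time and is no camera call; for the wrist camera it gives the pose at the moment of the call.
A pose or a line that the arm cannot do raises arm.MotionError and nothing moves.
- arm.close_job(): hands the job in; it is judged then, once.
Trained networks look in the newest picture that a camera, given by its name, has taken for a name from the list of things; names that differ only in an ending like _2 or _b are one class to them, and where a whole thing is asked for, a point or a joint stands for the part that bears it (a point fixed in the world has none). Each returns a list of dicts, best first, with "p" (0 to 1); they miss things now and then, are a little off and sometimes report something else, mostly with a low value. They report only what shows in the picture. A call takes as long as a camera call.
- arm.look_for(camera, name): "pixel" ([row, column] in pixels, amid what is visible of it).
The state is a dict: "time": time; "joints": joint angles; "qd": joint speeds; "joint_torque": joint torques, N m; "ee_pos": TCP position; "ee_rot": TCP orientation; "wrist_force": force on the tool from outside, world axes, zero at the start; "torque": the same for the moment, N m; "width": finger opening in m; "finger_force": force on a finger pad.
Only numpy, scipy, OpenCV 4.12 (cv2) and the standard library are available. Lean on these libraries where they do the work, as an engineer would, in place of code of your own. Each camera call takes 0.05 s, during which the arm holds its last target. There are 200 camera calls.

## Task

The blue lift-off door of the grey stock cabinet stands in the black rest. Lift it out, hang it on the cabinet by lowering both knuckles fully onto the two pintle pins while the door stands well open, then swing it shut against its bumpers and let go. Be gentle: never force the door against the cabinet, and leave the other things on the worktop where they are.

Things in the scene. Friction and masses are not known exactly. Their poses are not given: they have to be found in the camera images.
- leaf: Loose door (all sizes in mm): blue steel leaf 150 wide, 170 high, 10 thick, about 0.28 kg. Origin: centre of its lower edge. x along the width towards the knuckles, y through the thickness (outer face is -y), z up. Centre of mass x +3, z 85. Black knob, 18 across, 18 proud of the outer face at x -58, z 80. Hung, it swings freely and stays where left; lower edge 20 above the worktop.
- top_edge (a point): On the leaf: middle of its plain top edge (leaf 0, 0, 170), 10 thick, free on both sides for pinching from above.
- knuckle (a point): On the leaf (87, 0, 25): centre of the bottom mouth of the lower knuckle. Both knuckles are upright tubes, outer diameter 18, bore 10, 22 tall, on one axis at leaf x 87, y 0: lower one z 25 to 47, upper one z 123 to 145, joined to the leaf by short straps.
- free_edge (a point): On the leaf (-75, 0, 85): middle of the edge away from the knuckles.
- cabinet: Grey steel stock cabinet, fixed, open front to the robot, 120 deep (x) x 210 wide (y) x 210 high. Origin: centre of its underside; x into the cabinet, y to its left seen from the robot; front face at x -60. Door straight out to the robot (a quarter turn open): its axes are parallel to the cabinet's. Shut: leaf x points to cabinet -y, outer face to the robot.
- pin_mid (a point): On the cabinet (-76, -80, 45), at the right edge of the front: seat of the lower pintle pin if the hinge rail is at mid-slot. The rail is screwed in slots, clamped somewhere unknown: the real pins stand up to 11 mm to either side of here along cabinet y (both alike; x, z exact), new each time. Poses do not tell it: see it, or feel it, e.g. touch a pin lightly from the side with the knuckles.
- pin_mid_top (a point): On the cabinet (-76, -80, 143): the same for the upper pin. Each pin is upright, diameter 8, 20 tall, its top 1.5 mm tapering to 7; it stands on a barrel of diameter 18, 20 tall, whose top (the seat, z 45 and z 143) carries the knuckle's bottom.
- bumper (a point): On the cabinet (-71, 63, 105), at the left of the front: between two rubber bumpers, at the height of their outer faces, 11 before the front. They stop the inner face of the leaf when it is shut.
- rest: Black block 110x90, fixed, with a groove along its x in which the leaf stands upright, knuckles to +x. Groove floor 6 above the worktop, walls up to 36, groove 11.6 wide, open at both ends. Origin: centre of its underside.
- the_hand_mic: Bystander: silver-and-black hand microphone lying on the top, 198x55x55 (mm). Origin: centre of its underside.
- tape_roll: Bystander: roll of beige tape lying flat, 104 across, 25 high (mm). Origin: centre of its underside.
- pen_marker: Bystander: red and white marker pen, 135 long, 16 thick (mm). Origin: centre of its underside.
- remote_black: Bystander: black remote control, 155x48x21 (mm). Origin: centre of its underside.

How it is judged:
On the way:
1. the door is hung: both knuckles fully down on their pins while the door is still at least 30 degrees open (x of knuckle in the frame of cabinet between -0.0795 and -0.0725 m and y of knuckle in the frame of cabinet between -0.0935 and -0.0665 m and z of knuckle in the frame of cabinet between 0.0425 and 0.0485 m and angle between leaf's own z axis and vertical below 0.06 rad and x of free_edge in the frame of cabinet below -0.157 m), for 0.3 s.
At the end, for the whole second after the job is handed in: The door hangs on both pins, knuckles down on the barrels (lower knuckle within about 3 mm of the barrel top), upright within 3.4 degrees, and is shut: its free edge is within 16 mm of the fully shut position against the bumpers; it is at rest and released (x of knuckle in the frame of cabinet between -0.0795 and -0.0725 m and y of knuckle in the frame of cabinet between -0.0935 and -0.0665 m and z of knuckle in the frame of cabinet between 0.0425 and 0.0485 m and angle between leaf's own z axis and vertical below 0.06 rad and x of free_edge in the frame of cabinet between -0.092 and -0.06 m and y of free_edge in the frame of cabinet between 0.06 and 0.11 m and linear speed of leaf below 0.01 m/s and angular speed of leaf below 0.05 rad/s and contact force between the fingers and leaf below 0.1 N); the robot touches nothing.
It fails at once if the door is pressed or banged against the cabinet or its pins with more than 35 N (contact force between leaf and cabinet above 35 N).
It fails at once if the robot presses on the cabinet with more than 25 N (contact force between the arm and cabinet above 25 N).
It fails at once if a bystander is shifted by more than 25 mm (distance of any of the_hand_mic, tape_roll, pen_marker, remote_black from where it was at the start of the episode above 0.025 m).
It also fails if it takes over 72 s, if anything falls off the work surface, if the arm or the gripper's body presses on something with over 40 N, if the wrist force passes 120 N, or if a joint passes its speed limit or range.

## Working session

There is one attempt and no reset: what is moved stays moved. The work goes in short steps, each a Python script; the robot and the scene stay as the last script left them, time stands still between calls to the robot, and variables do not carry over. Pictures are saved under pics/ and viewed, at most 10 in all, crops included, and the job is handed in when it is done.

```bash
mkdir -p pics
python3 - <<'E'
from rig import arm
import cv2,numpy as np
s=arm.observe();print(s['time'],s['ee_rot'],s['wrist_force'])
for c in ['scene','top']:
    im=arm.camera(c);cv2.imwrite(f'pics/{c}0.png',im)
    k=arm.calibration(c);print(c,k)
    for n in ['leaf','top_edge','knuckle','free_edge','cabinet','pin_mid','pin_mid_top','bumper','rest','the_hand_mic','tape_roll','pen_marker','remote_black']:
        r=arm.look_for(c,n);print(n,[(np.round(d['pixel'],1).tolist(),round(d['p'],2)) for d in r[:2]])
print(arm.observe()['time'])
E
```

```text
0.0 [-7.46595739e-04  9.80775350e-01  1.95138764e-01 -1.34709594e-04] [ 0.39833233 -0.60929402 -0.1996633 ]
scene {'fx': 529.2992039998012, 'fy': 529.2992039998012, 'cx': 274.94014263240405, 'cy': 201.703299073188, 'rvec': array([ 0.81692616, -2.21500392,  1.44714228]), 'tvec': array([0.44041592, 0.25531235, 1.18915769])}
leaf [([179.0, 352.2], 0.68)]
top_edge [([179.6, 353.0], 0.84), ([208.7, 233.0], 0.61)]
knuckle [([178.7, 352.7], 0.67)]
free_edge [([176.4, 355.3], 0.56)]
cabinet [([209.7, 232.7], 0.58)]
pin_mid [([210.5, 233.2], 0.64)]
pin_mid_top [([211.7, 234.0], 0.61)]
bumper [([208.0, 232.5], 0.83)]
rest [([210.3, 233.1], 0.62), ([206.1, 348.9], 0.61)]
the_hand_mic [([270.5, 170.0], 0.61)]
tape_roll []
pen_marker [([299.2, 280.1], 0.57)]
remote_black [([232.4, 346.7], 0.83)]
top {'fx': 494.917210980088, 'fy': 494.917210980088, 'cx': 274.42157228385634, 'cy': 208.9894133384422, 'rvec': array([ 2.1700365 , -2.11507598,  0.17107972]), 'tvec': array([0.03793325, 0.52965718, 1.388782  ])}
leaf [([209.0, 409.4], 0.74)]
top_edge [([210.7, 408.5], 0.95)]
knuckle [([204.4, 409.7], 0.85)]
free_edge [([209.6, 410.8], 0.56)]
cabinet [([265.0, 211.2], 0.62), ([161.6, 258.6], 0.61)]
pin_mid []
pin_mid_top [([161.1, 259.3], 0.66), ([233.5, 174.7], 0.55)]
bumper [([165.5, 259.0], 0.89)]
rest [([212.9, 394.7], 0.88)]
the_hand_mic [([178.4, 173.6], 0.79)]
tape_roll [([239.2, 160.6], 0.59), ([162.4, 259.1], 0.34)]
pen_marker [([261.7, 212.3], 0.75), ([210.3, 408.9], 0.33)]
remote_black [([244.0, 339.5], 0.81)]
1.4
```

Run:
```python
import cv2
a=cv2.imread('pics/scene0.png');cv2.imwrite('pics/s1.png',cv2.resize(a[90:330,120:440],(800,600),interpolation=cv2.INTER_CUBIC))
a=cv2.imread('pics/top0.png');cv2.imwrite('pics/t1.png',cv2.resize(a[90:300,140:450],(800,542),interpolation=cv2.INTER_CUBIC))
```

```text
(no output)
```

View pics/s1.png

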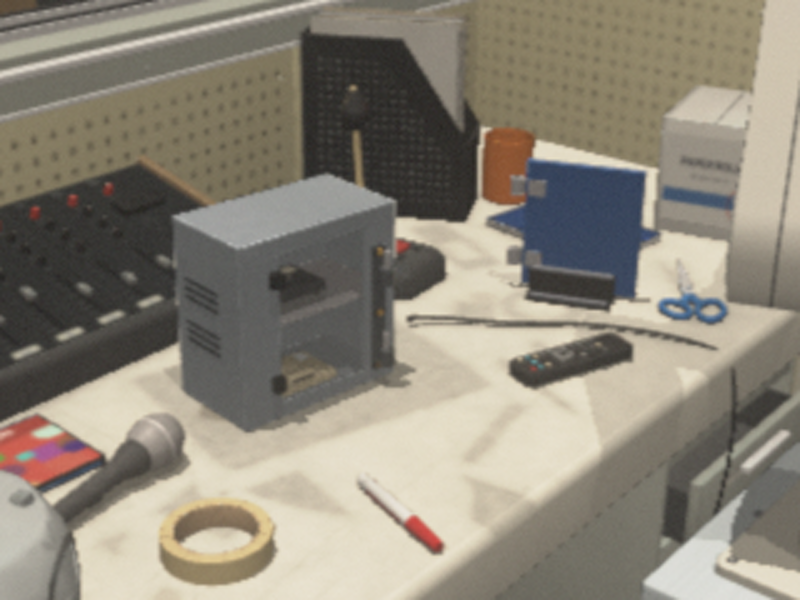

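View pics/t1.png

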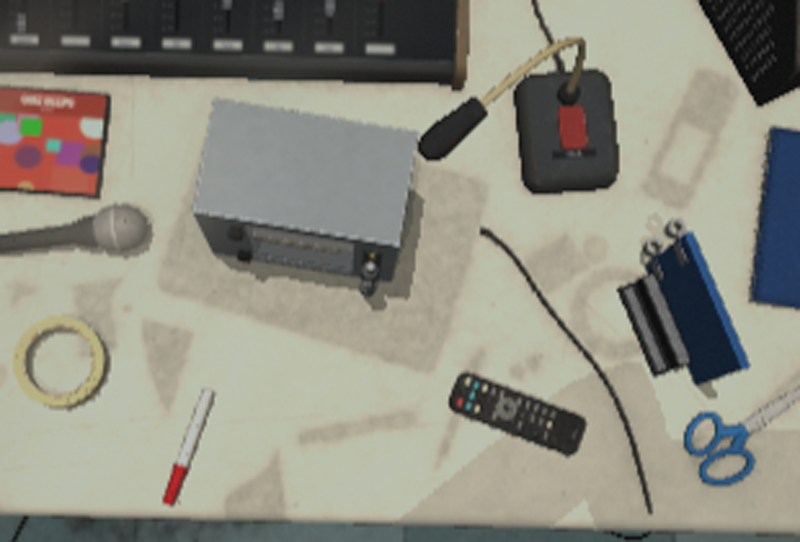

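The scene view shows the cabinet open to the front with its hinge rail at right, the door in the rest with knuckles pointing away, and the bystanders clear. In the top crop, the leaf's top edge runs (683,232)–(747,366) and the cabinet top corners are (215,100), (418,132), (401,246), (194,211).

```bash
cat > h.py <<'E'
from rig import arm
import cv2,numpy as np
from scipy.spatial.transform import Rotation as R
from scipy.optimize import least_squares
def proj(k,P):
    K=np.array([[k['fx'],0,k['cx']],[0,k['fy'],k['cy']],[0,0,1]])
    return cv2.projectPoints(np.array(P,float).reshape(-1,1,3),k['rvec'],k['tvec'],K,None)[0][:,0]
def bp(k,uv,z):
    M=R.from_rotvec(np.ravel(k['rvec'])).as_matrix();c=-M.T@np.ravel(k['tvec'])
    d=M.T@np.array([(uv[0]-k['cx'])/k['fx'],(uv[1]-k['cy'])/k['fy'],1]);return c+d*(z-c[2])/d[2]
def w(pose,P):  # pose x,y,yaw,z0
    c,s=np.cos(pose[2]),np.sin(pose[2]);P=np.atleast_2d(P)
    return np.c_[pose[0]+c*P[:,0]-s*P[:,1],pose[1]+s*P[:,0]+c*P[:,1],P[:,2]+(pose[3] if len(pose)>3 else 0)]
def down(yaw): # tool z down, tool y axis horizontal at world angle yaw
    y=np.array([np.cos(yaw),np.sin(yaw),0]);z=np.array([0,0,-1.]);x=np.cross(y,z)
    q=R.from_matrix(np.c_[x,y,z]).as_quat();return q[[3,0,1,2]]
E
python3 - <<'E'
from h import *
kt=arm.calibration('top');ks=arm.calibration('scene')
T=lambda u,v:(140+u*.3875,90+v*.3875)
S=lambda u,v:(120+u*.4,90+v*.4)
lt=[T(685,232),T(747,366)];ls=[S(527,160),S(643,172)]
print('leaf top',[bp(kt,p,.176) for p in lt],[bp(ks,p,.176) for p in ls])
ct=[T(215,100),T(418,132),T(401,246),T(194,211)];cs=[S(174,217),S(328,177),S(396,200),S(244,248)]
print('cab',[bp(kt,p,.21) for p in ct],[bp(ks,p,.21) for p in cs])
C=np.array([[60,105,210],[60,-105,210],[-60,-105,210],[-60,105,210]])/1e3
f=lambda x:np.r_[(proj(kt,w(x,C))-ct).ravel(),(proj(ks,w(x,C[[0,1,2,3]]))-np.array(cs)).ravel()]
r=least_squares(lambda x:f(x),[.75,.1,-.1],loss='soft_l1');print(r.x,f(r.x).round(1))
L=np.array([[75,0,170],[-75,0,170]])/1e3
g=lambda x:np.r_[(proj(kt,w([*x,.006],L))-lt).ravel(),(proj(ks,w([*x,.006],L))-np.array(ls)).ravel()]
r2=least_squares(g,[.7,-.3,.4]);print(r2.x,g(r2.x).round(1))
pins=w(r.x,np.array([[-76,-80,165],[-76,-91,165],[-76,-69,165]])/1e3);print(pins,proj(kt,pins))
E
```

```text
leaf top [array([ 0.59420314, -0.29219148,  0.176     ]), array([ 0.4578854 , -0.35255366,  0.176     ])] [array([ 0.5913672 , -0.28764207,  0.176     ]), array([ 0.45763009, -0.34421577,  0.176     ])]
cab [array([0.71031203, 0.19046469, 0.21      ]), array([ 0.68242242, -0.01521516,  0.21      ]), array([ 5.64868300e-01, -2.70134695e-04,  2.10000000e-01]), array([0.59497009, 0.20665092, 0.21      ])] [array([0.70636194, 0.19471351, 0.21      ]), array([ 0.67045338, -0.00400694,  0.21      ]), array([0.56445   , 0.00244383, 0.21      ]), array([0.59023483, 0.20582236, 0.21      ])]
[ 0.63743583  0.09537837 -0.13242984] [-0.4 -0.2  0.5 -0.2  0.2  0.3 -0.3  1.2 -0.2 -0.7 -0.3 -2.1  0.9 -0.3
 -0.9  0. ]
[ 0.52660592 -0.32162245  0.41322035] [-0.3 -0.4 -0.3 -0.  -0.3 -0.6  1.2 -0.6]
[[0.55153784 0.02611413 0.165     ]
 [0.55008537 0.01521045 0.165     ]
 [0.55299032 0.03701781 0.165     ]] [[284.51865043 193.42487478]
 [288.62226001 194.07056522]
 [280.41628488 192.77938008]]
```

Run:
```python
from h import *
def relcam():
    k=arm.calibration('wrist');s=arm.observe();q=np.array(s['ee_rot']);Rt=R.from_quat(q[[1,2,3,0]]).as_matrix()
    M=R.from_rotvec(np.ravel(k['rvec'])).as_matrix();c=-M.T@np.ravel(k['tvec'])
    return Rt.T@(c-s['ee_pos']),Rt.T@M.T[:,2]
o,d=relcam();print('cam in tool',o,'view dir',d)
pc=[.637,.0954,-.1324]; lf=[.5266,-.3216,.4132,.006]
pin=w(pc,[-.076,-.08,.163])[0]; kn=w(lf,[.087,0,.145])[0]
def view(target,yaw,h,name):
    best=None
    for a in [yaw,yaw+np.pi]:
        q=down(a);Rt=R.from_quat(q[[1,2,3,0]]).as_matrix()
        v=Rt@d; cam=target-v*(h/abs(v[2])); p=cam-Rt@o
        j=arm.ik(p,q); print(name,p,j)
        if j is not None and (best is None or np.abs(j-arm.observe()['joints']).max()<best[0]): best=(np.abs(j-arm.observe()['joints']).max(),p,q)
    arm.reach(best[1],best[2]);arm.hold(.3)
    im=arm.camera('wrist');k=arm.calibration('wrist');cv2.imwrite(f'pics/{name}.png',im);np.save(f'{name}.npy',k,allow_pickle=True)
    return k
k=view(kn,.413+np.pi/2,.25,'wk');print(proj(k,w(lf,np.array([[87,0,145],[87,0,47],[75,0,170],[-75,0,170]])/1e3)))
for n in ['leaf','knuckle','top_edge']:print(n,arm.look_for('wrist',n)[:2])
s=arm.observe();p=np.array(s['ee_pos']);p[2]=.42;arm.servo_line(p,.3)
k=view(pin,-.132+np.pi/2,.25,'wp');print(proj(k,w(pc,np.array([[-76,-80,163],[-76,-80,65],[-60,-105,210],[-60,105,210]])/1e3)))
for n in ['pin_mid_top','cabinet']:print(n,arm.look_for('wrist',n)[:2])
print(arm.observe()['time'])
a=cv2.imread('pics/wk.png');b=cv2.imread('pics/wp.png');cv2.imwrite('pics/both.png',cv2.resize(np.hstack([a[:, :],b]),(800,300)))
```

```text
cam in tool [ 7.46836491e-02 -6.32559225e-05 -1.63013474e-01] view dir [-2.72954509e-01 -2.06295721e-05  9.62026941e-01]
wk [ 0.60968668 -0.28509729  0.23798653] [-4.55085395e-01  4.78524876e-01  1.50289218e+00 -4.44089210e-16
  1.16017560e+00 -2.43888172e+00]
wk [ 0.60286958 -0.28823439  0.23798653] [-4.63787107e-01  4.71287089e-01  1.51464165e+00 -4.44089210e-16
  1.15566392e+00  6.94009219e-01]
[[279.11519785 207.14028029]
 [279.30441559 178.76465897]
 [279.03311149 236.11671696]
 [278.93222333 426.66937669]]
leaf [{'pixel': [261.3, 284.6], 'p': 0.73}]
knuckle [{'pixel': [262.1, 287.9], 'p': 0.61}]
top_edge [{'pixel': [262.7, 280.7], 'p': 0.69}]
wp [0.55483198 0.02570745 0.24998653] [ 2.48740559e-02  2.89605314e-01  1.76058575e+00 -4.44089210e-16
  1.09140159e+00 -1.41392227e+00]
wp [0.54737617 0.02655894 0.24998653] [ 2.67661867e-02  2.78346394e-01  1.77635489e+00 -4.44089210e-16
  1.08689137e+00  1.72956251e+00]
[[278.99299721 207.97213303]
 [279.22737444 179.41084962]
 [323.68893649 203.4993295 ]
 [-53.00130477 202.83304884]]
pin_mid_top [{'pixel': [100.2, 164.9], 'p': 0.81}]
cabinet [{'pixel': [96.9, 163.2], 'p': 0.89}]
6.1667
```

View pics/both.png

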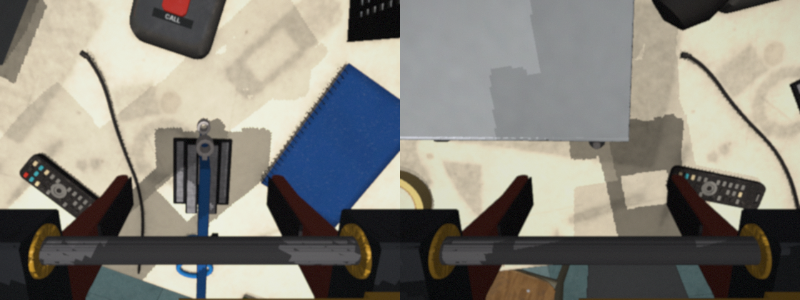

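Run:
```python
import cv2,numpy as np
a=cv2.imread('pics/wk.png')[150:250,230:330];b=cv2.imread('pics/wp.png')[170:230,230:340]
a=cv2.resize(a,(360,360),interpolation=cv2.INTER_CUBIC);b=cv2.resize(b,(440,240),interpolation=cv2.INTER_CUBIC)
c=np.zeros((360,800,3),np.uint8);c[:,:360]=a;c[:240,360:]=b;cv2.imwrite('pics/c.png',c)
```

```text
(no output)
```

View pics/c.png

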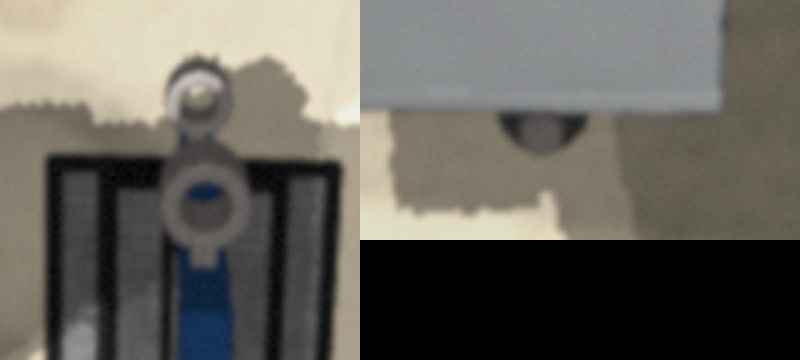

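Left crop: upper knuckle mouth is centred at wrist pixel (287,207.5). Right crop: the pin is half hidden by the cabinet, at about u=276, with the cabinet corner at (320,197). I'll flip the wrist to see the pin from the front.

Run:
```python
from h import *
kk=np.load('wk.npy',allow_pickle=True).item();kp=np.load('wp.npy',allow_pickle=True).item();print(kk['fx'])
a=cv2.imread('pics/wk.png')
# leaf blue rows
hsv=cv2.cvtColor(a,cv2.COLOR_BGR2HSV)
for r in [230,245,260,275,285]:
    m=np.where((hsv[r,255:320,0]>100)&(hsv[r,255:320,0]<125)&(hsv[r,255:320,1]>130))[0]+255
    if len(m):print(r,m.min(),m.max(),bp(kk,(m.mean(),r),.176))
print('knuckle',bp(kk,(286.9,207.5),.151))
print('corner',bp(kp,(320.25,197),.21))
# pose measures
o=np.array([.0746836,0,-.163013]);d=np.array([-.272954,0,.962027])
pc=[.637,.0954,-.1324];pin=w(pc,[-.076,-.08,.163])[0]
q=down(-.132+(-np.pi/2));Rt=R.from_quat(q[[1,2,3,0]]).as_matrix();v=Rt@d
for q in [down(-.132-np.pi/2),down(-.132+np.pi/2)]:
    Rt=R.from_quat(q[[1,2,3,0]]).as_matrix();v=Rt@d
    if v[0]>0: break
cam=pin-v*(.2/abs(v[2]))+w([0,0,-.1324],[-.03,0,0])[0];p=cam-Rt@o
print(p,arm.ik(p,q));arm.reach(p,q);arm.hold(.3)
im=arm.camera('wrist');k=arm.calibration('wrist');np.save('wq.npy',k,allow_pickle=True);cv2.imwrite('pics/wq.png',im)
print(proj(k,w(pc,np.array([[-76,-80,163],[-76,-80,143],[-76,-80,65],[-76,-80,45],[-60,-105,210],[-60,105,210]])/1e3)))
print(arm.observe()['time'])
```

```text
377.7029845229492
230 280 292 [ 0.60080068 -0.29385601  0.176     ]
245 280 293 [ 0.59169922 -0.29825531  0.176     ]
260 277 293 [ 0.58186529 -0.30157778  0.176     ]
275 277 292 [ 0.5720605  -0.30557613  0.176     ]
285 278 291 [ 0.56548187 -0.30849543  0.176     ]
knuckle [ 0.60819839 -0.29167162  0.151     ]
corner [0.56763121 0.00076192 0.21      ]
[0.53914859 0.02773265 0.199987  ] [ 2.93480922e-02  3.28117111e-01  1.83727682e+00 -4.44089210e-16
  9.76198720e-01 -1.40944823e+00]
[[279.11684557 258.46845487]
 [279.1388932  245.55667319]
 [279.19876761 210.49235024]
 [279.20973001 204.07242671]
 [225.11812775 331.01608083]
 [677.02540993 331.72941337]]
9.1667
```

View pics/wq.png

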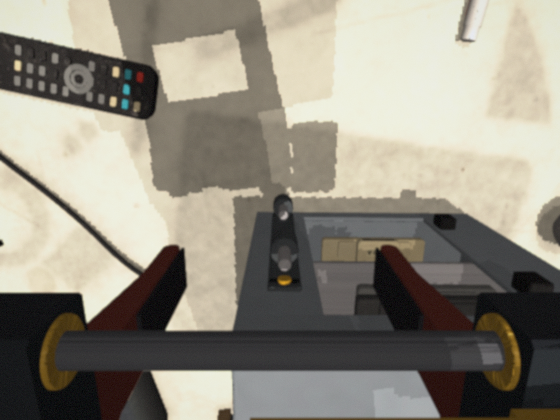

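The view from the front shows the two pins at about (283,205) (lower) and (285,255) (upper), with the cabinet's left front edge near u=235. I'll zoom in.

Run:
```python
import cv2
b=cv2.imread('pics/wq.png')[190:290,230:330];b=cv2.convertScaleAbs(b,alpha=1.7)
cv2.imwrite('pics/c2.png',cv2.resize(b,(600,600),interpolation=cv2.INTER_CUBIC))
```

```text
(no output)
```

View pics/c2.png

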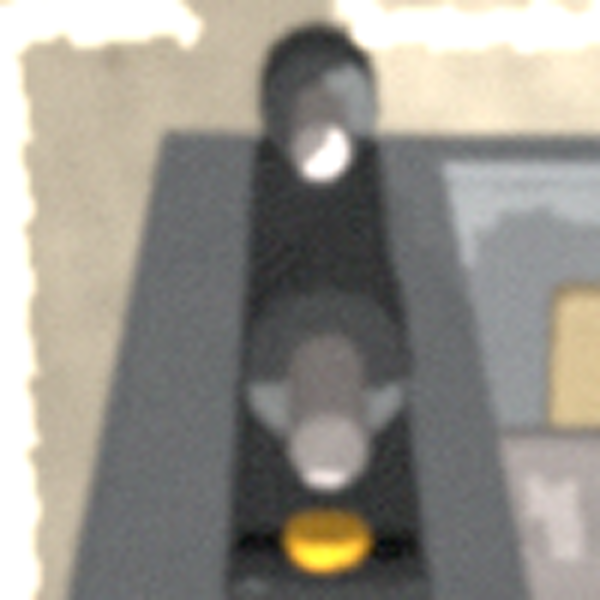

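Run:
```python
from h import *
k=np.load('wq.npy',allow_pickle=True).item();kp=np.load('wp.npy',allow_pickle=True).item();kk=np.load('wk.npy',allow_pickle=True).item()
print(bp(k,(284.25,264.9),.163),bp(k,(283.25,215.1),.065))
c=bp(kp,(319.75,196.6),.21);print('corner',c)
# front edge direction of cabinet from wp: detect front-top edge yaw
g=cv2.cvtColor(cv2.imread('pics/wp.png'),cv2.COLOR_BGR2GRAY).astype(float)
us=[u for u in list(range(20,60))+list(range(110,250))+list(range(295,312))];P=[]
for u in us:
    d=np.abs(np.diff(cv2.GaussianBlur(g,(3,3),0)[185:208,u]));P.append((u,185+d.argmax()+.5))
P=np.array(P);f=np.polyfit(P[:,0],P[:,1],1);e=P[:,1]-np.polyval(f,P[:,0]);f=np.polyfit(P[abs(e)<2,0],P[abs(e)<2,1],1);print(f,(abs(e)<2).mean())
A=bp(kp,(40,np.polyval(f,40)),.21);B=bp(kp,(310,np.polyval(f,310)),.21);print('cab yaw',np.arctan2(*(A-B)[[1,0]])-np.pi/2)
print('knuckle',bp(kk,(286.4,207.0),.151), 'leaf yaw')
hsv=cv2.cvtColor(cv2.imread('pics/wk.png'),cv2.COLOR_BGR2HSV);C=[]
for r in range(236,290):
    m=np.where((hsv[r,255:320,0]>100)&(hsv[r,255:320,0]<125)&(hsv[r,255:320,1]>130))[0]+255
    C.append(bp(kk,(m.max()+.5,r),.176)[:2])
C=np.array(C);ff=np.polyfit(C[:,0],C[:,1],1);print(np.arctan(ff[0]))
```

```text
[0.5554525 0.0285403 0.163    ] [0.55546357 0.02893112 0.065     ]
corner [0.56789496 0.00101365 0.21      ]
[3.43100702e-03 1.96383940e+02] 0.883248730964467
cab yaw -0.13411714691433407
knuckle [ 0.60838637 -0.29121136  0.151     ] leaf yaw
0.38764673766724117
```

```bash
cat >> h.py <<'E'
PIN=np.array([.5555,.0287]);CY=-.134;G=.003
def tcp(kxy,yaw,zb,dz=.137): # TCP so that knuckle axis at kxy with leaf bottom zb
    return np.array([kxy[0]-(.087-G)*np.cos(yaw),kxy[1]-(.087-G)*np.sin(yaw),zb+dz])
E
python3 - <<'E'
from h import *
s=arm.observe();p=np.array(s['ee_pos']);p[2]=.32;arm.servo_line(p,.4)
Y=.39;k=np.array([.6084,-.2912]);q=down(Y-np.pi/2)
g=tcp(k,Y,.006);arm.reach(g+[0,0,.12],q);arm.gripper_to(.05)
arm.servo_line(g+[0,0,.04],.2);s=arm.observe();print('F0',s['wrist_force'],s['joints'][5])
arm.servo_line(g,.08);s=arm.observe();print(s['wrist_force'])
arm.gripper_to(0,50);s=arm.observe();print('grip',s['width'],s['finger_force'],s['wrist_force'],s['ee_pos'],g)
arm.servo_line(g+[0,0,.06],.08);s=arm.observe();print(s['width'],s['wrist_force'],s['torque'])
arm.servo_line(g+[0,0,.10],.15)
arm.servo_line(tcp(PIN+[-.045,.006],CY,.106),.2,down(CY-np.pi/2));arm.hold(.3)
s=arm.observe();print(s['width'],s['wrist_force'],s['time'])
arm.camera('wrist');im=arm.camera('wrist');kq=arm.calibration('wrist');np.save('w3.npy',kq,allow_pickle=True);cv2.imwrite('pics/w3.png',im)
print(proj(kq,[[*PIN,.163],[*PIN,.065],[*(PIN+[-.045,.006]),.106+.145]]))
cv2.imwrite('pics/s3.png',arm.camera('scene'))
E
```

```text
F0 [0.59674074 0.18343748 0.46169197] 0.6146907917773761
[-0.55707591  0.04761249  0.31100593]
grip 0.010089546144651237 49.998995661735535 [-0.36411354 -0.28323373  1.27448098] [ 0.5307599  -0.32320595  0.14311856] [ 0.53070764 -0.32313583  0.143     ]
0.009986067286265055 [ 0.16558819  0.08923987 -2.97744355] [0.01099333 0.05026298 0.02386257]
0.009423754047205694 [ 0.34467428 -0.86649966 -2.97620174] 17.7083
[[279.63943573   2.31634559]
 [279.70269724  31.86219539]
 [279.49815587  75.57892765]]
```

View pics/w3.png

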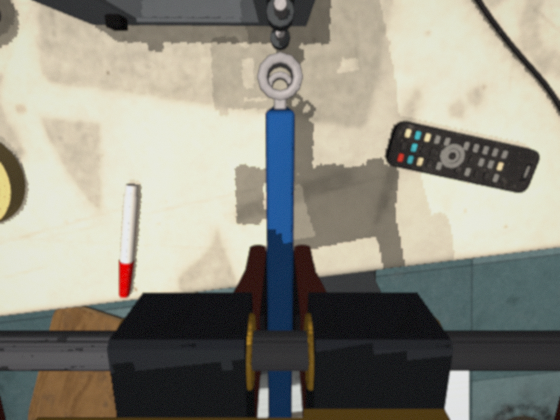

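The door is held, with its knuckle at about (279,76). The pins show just ahead, at about (280,8) (upper) and (280,35) (lower). I'll zoom in to measure.

Run:
```python
import cv2
b=cv2.imread('pics/w3.png')[0:110,230:330];b=cv2.convertScaleAbs(b,alpha=1.3)
cv2.imwrite('pics/c3.png',cv2.resize(b,(545,600),interpolation=cv2.INTER_CUBIC))
```

```text
(no output)
```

View pics/c3.png

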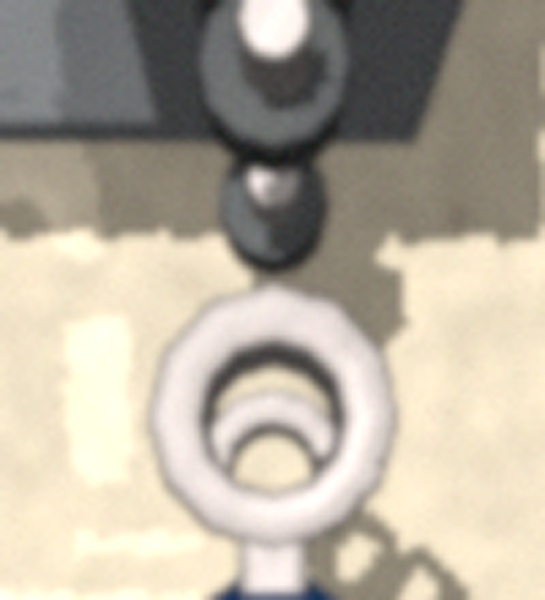

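Run:
```python
from h import *
k=np.load('w3.npy',allow_pickle=True).item()
print('lower knuckle pred',proj(k,[*(PIN+[-.045,.006]),.153]),'meas',230+272.5/5.45-.5,460.5/5.45-.5)
e=np.array([np.cos(CY),np.sin(CY)]);P=PIN-.0011*e
arm.servo_line(tcp(P,CY,.106),.1);arm.servo_line(tcp(P,CY,.046),.1);arm.hold(.2)
f0=np.array(arm.observe()['wrist_force']);print('f0',f0)
im=arm.camera('wrist');kq=arm.calibration('wrist');cv2.imwrite('pics/w4.png',im)
print('knuckle pred',proj(kq,[[*P,.191],[*P,.163]]))
zb=.046
while zb>.0195:
    zb-=.0015;arm.servo_line(tcp(P,CY,zb),.02)
    s=arm.observe();f=np.array(s['wrist_force'])-f0
    print(round(zb*1e3,1),f.round(1),round((s['ee_pos'][2]-.137)*1e3,2))
    if np.linalg.norm(f)>7: print('stop');break
print(arm.observe()['time'])
```

```text
lower knuckle pred [[279.6356975   85.30987276]] meas 279.5 83.9954128440367
f0 [-0.09533091 -0.4625193  -3.39753183]
knuckle pred [[279.95955174  76.42298932]
 [279.9498671   80.18740296]]
44.5 [0.1 0.4 3.4] 44.84
43.0 [-3.6 -0.4 10. ] 43.61
stop
19.95
```

Contact came early, so I'll back off slightly and look at the picture taken just before.

Run:
```python
from h import *
e=np.array([np.cos(CY),np.sin(CY)]);P=PIN-.0011*e
arm.servo_line(tcp(P,CY,.050),.05);s=arm.observe();print(s['wrist_force'],s['time'])
arm.camera('wrist');im=arm.camera('wrist');cv2.imwrite('pics/w5.png',im)
a=cv2.imread('pics/w4.png')[50:110,245:315]
c=np.hstack([cv2.resize(cv2.convertScaleAbs(x[50:110,245:315],alpha=1.3),(400,343),interpolation=cv2.INTER_CUBIC) for x in (cv2.imread('pics/w4.png'),im)]);cv2.imwrite('pics/c4.png',c)
```

```text
[ 0.24965625  0.04333196 -3.1740446 ] 20.2417
```

View pics/c4.png

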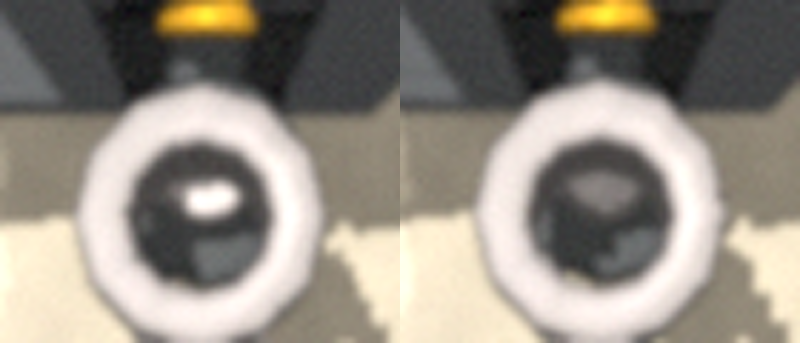

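The left bore view (zb 46) shows the ring centre at v≈87 instead of the predicted 76. The door slipped in pitch because the lower knuckle met the upper pin while I moved in too high. I'll back out, re-seat the door in the rest, regrip it, and come in at the right height, with the lower knuckle between the two pins.

Run:
```python
from h import *
e=np.array([np.cos(CY),np.sin(CY)]);P=PIN-.0011*e
arm.servo_line(tcp(P-.05*e,CY,.050),.12)
arm.servo_line(tcp(PIN+[-.055,.006],CY,.106),.2)
Y=.39;k=np.array([.6084,-.2912]);q=down(Y-np.pi/2);g=tcp(k,Y,.006)
arm.servo_line(g+[0,0,.10],.22,q);arm.servo_line(g+[0,0,.05],.1);arm.hold(.1)
f0=np.array(arm.observe()['wrist_force']);print(f0)
z=.05
while z>.0:
    z-=.005;arm.servo_line(g+[0,0,z],.06);f=np.array(arm.observe()['wrist_force'])-f0;print(round(z,4),f.round(1))
    if np.linalg.norm(f)>6:break
arm.gripper_to(.016);arm.hold(.2)
arm.servo_line(g,.08);print('down',arm.observe()['wrist_force'])
arm.gripper_to(0,60);s=arm.observe();print(s['width'],s['finger_force'],s['wrist_force'])
arm.servo_line(g+[0,0,.10],.15)
arm.servo_line(tcp(PIN+[-.045,.006],CY,.106),.22,down(CY-np.pi/2));arm.hold(.3)
print(arm.observe()['wrist_force'],arm.observe()['time'])
im=arm.camera('wrist');cv2.imwrite('pics/w6.png',im)
a=cv2.imread('pics/w3.png')
for (v0,v1,u0,u1) in [(50,105,250,310),(0,25,262,298),(27,52,262,298)]:
    T=a[v0:v1,u0:u1];S=im[max(v0-20,0):v1+20,u0-20:u1+20];m=cv2.matchTemplate(S,T,cv2.TM_CCOEFF_NORMED);_,mx,_,l=cv2.minMaxLoc(m);print(mx,l[0]-20,l[1]-min(20,v0))
    y,x=l[1],l[0]
    if 0<y<m.shape[0]-1: print('sub v',(m[y-1,x]-m[y+1,x])/(2*(m[y-1,x]+m[y+1,x]-2*m[y,x])),'u',(m[y,x-1]-m[y,x+1])/(2*(m[y,x-1]+m[y,x+1]-2*m[y,x])))
```

```text
[-0.35530852 -0.88537557 -3.15513846]
0.045 [ 1.2  1.  -0.2]
0.04 [1.5 0.9 0.3]
0.035 [ 1.1  0.6 -0. ]
0.03 [ 0.7  0.1 -0.3]
0.025 [ 0.2  0.8 -0.2]
0.02 [ 0.1  1.  -0.2]
0.015 [ 0.3  1.1 -0.3]
0.01 [0.3 0.6 0.6]
0.005 [ 0.8  0.4 -0.7]
0.0 [-2.9  1.4 15.8]
down [ 0.30054267  0.37907307 -1.10494925]
0.009734546507034779 59.998714327812195 [-0.23102323  0.76064838  0.94668547]
[-0.05752754  0.78416275 -2.3407338 ] 30.5833
0.39163875579833984 0 2
sub v 0.38970667 u -0.48106533
0.9971976280212402 0 0
0.9968261122703552 0 0
sub v 0.08254941 u -0.14186847
```

Run:
```python
from h import *
cv2.imwrite('pics/s6.png',arm.camera('scene'))
a=cv2.imread('pics/w6.png');b=cv2.imread('pics/s6.png')
c=np.zeros((600,800,3),np.uint8)
c[:,:400]=cv2.resize(a[0:120,240:320],(400,600),interpolation=cv2.INTER_CUBIC)
c[:300,400:]=cv2.resize(b[80:260,160:400],(400,300),interpolation=cv2.INTER_CUBIC)
c[300:,400:]=cv2.resize(a,(400,300),interpolation=cv2.INTER_AREA)
cv2.imwrite('pics/c6.png',c)
```

```text
(no output)
```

View pics/c6.png

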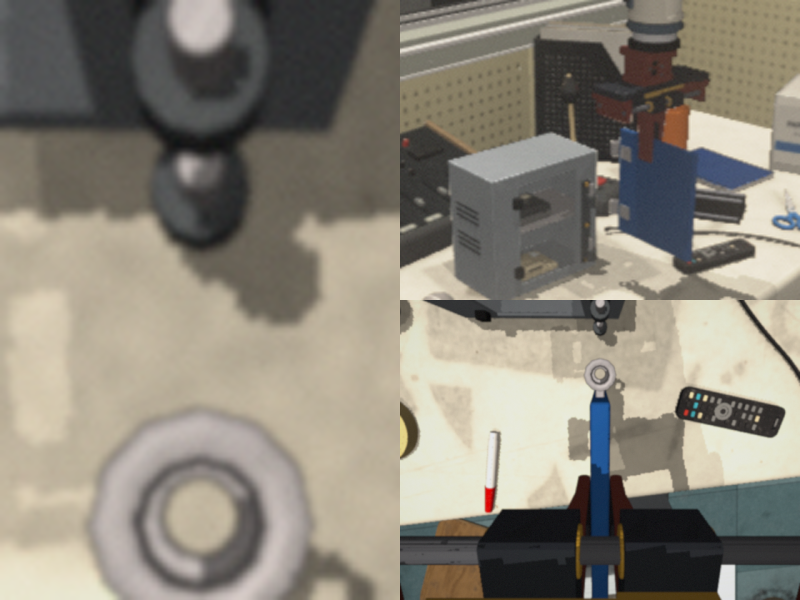

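The knuckle now sits at (279.6,104.5), about 12 mm back from before, with the lower bore nearly concentric at (279.9,102.9). I'll check whether that fits an upright leaf that has only slid back in the grip.

Run:
```python
from h import *
k=arm.calibration('wrist');e=np.array([np.cos(CY),np.sin(CY)]);K0=PIN+[-.045,.006]
s=arm.observe();print(s['ee_pos'],tcp(K0,CY,.106))
# leaf-plane model: pitch th about grip point, slide dx along leaf x ; dz from standing
def pts(th,dx,dz):
    out=[]
    for x,z in [(.087,.145),(.087,.047),(.087,.025)]:
        X=x-.003+dx;Z=z-.137+dz   # rel to TCP
        Xr=X*np.cos(th)+Z*np.sin(th);Zr=-X*np.sin(th)+Z*np.cos(th)
        out.append([*(s['ee_pos'][:2]+Xr*e),s['ee_pos'][2]+Zr])
    return proj(k,out)
for th in [-.04,-.02,0,.02,.04]:
    r=least_squares(lambda d:pts(th,d[0],0)[0,1]-104.5,[-.01]);print(th,r.x,pts(th,r.x[0],0).round(1).tolist())
```

```text
[0.42728658 0.04575538 0.24296843] [0.42725302 0.04592234 0.243     ]
-0.04 [-0.01046231] [[279.8, 104.5], [279.8, 96.5], [279.8, 95.5]]
-0.02 [-0.01068108] [[279.8, 104.5], [279.8, 99.7], [279.8, 99.1]]
0 [-0.01087036] [[279.8, 104.5], [279.8, 102.9], [279.8, 102.7]]
0.02 [-0.01103034] [[279.8, 104.5], [279.8, 106.1], [279.8, 106.3]]
0.04 [-0.01116116] [[279.8, 104.5], [279.8, 109.2], [279.8, 109.7]]
```

The model agrees: the leaf is upright and has slid 10.9 mm back. I'll hang it, coming in at the correct height.

```bash
sed -i 's/G=.003/G=.0139/' h.py
cat > hang.py <<'E'
from h import *
e=np.array([np.cos(CY),np.sin(CY)]);n=np.array([-e[1],e[0]])
P=PIN-.0012*e
def F(): return np.array(arm.observe()['wrist_force'])
arm.servo_line(tcp(P-.04*e,CY,.106),.1);arm.servo_line(tcp(P-.04*e,CY,.051),.12);arm.hold(.1);f0=F()
for d in [.03,.02,.012,.006,0]:
    arm.servo_line(tcp(P-d*e,CY,.051),.06);f=F()-f0
    if np.linalg.norm(f)>5: print('bump',d,f);raise SystemExit
arm.servo_line(tcp(P,CY,.043),.05);arm.hold(.1);f0=F();print('f0',f0,arm.observe()['time'])
offs=[(0,0)]+[(1.3*np.cos(a),1.3*np.sin(a)) for a in np.arange(0,6.2,np.pi/3)]+[(2.4*np.cos(a),2.4*np.sin(a)) for a in np.arange(0,6.2,np.pi/4)]
for a,b in offs:
    Q=P+a*1e-3*e+b*1e-3*n;arm.servo_line(tcp(Q,CY,.043),.04)
    zb=.043;ok=True
    while zb>.0205:
        zb-=.001 if zb>.036 else .002
        arm.servo_line(tcp(Q,CY,zb),.025);f=F()-f0
        if f[2]>4 or np.linalg.norm(f[:2])>8: ok=False;break
    print((round(a,1),round(b,1)),round(zb*1e3,1),f.round(1),arm.observe()['time'])
    if zb<.0365: break
    if arm.observe()['time']>48: break
    arm.servo_line(tcp(Q,CY,.043),.06)
E
python3 hang.py
```

```text
f0 [ 0.21431464  0.68817631 -3.05494034] 33.5167
(0, 0) 20.0 [ 0.1 -1.4  0.6] 37.5167
```

It went straight onto the pins. Now I'll seat it, release, and check.

Run:
```python
from h import *
e=np.array([np.cos(CY),np.sin(CY)]);P=PIN-.0012*e
F=lambda:np.array(arm.observe()['wrist_force'])
f0=F()
for zb in [.0193,.0186]:
    arm.servo_line(tcp(P,CY,zb),.03);f=F()-f0;print(zb,f.round(1))
    if f[2]>3:break
arm.gripper_to(.03);arm.hold(.3);s=arm.observe();print(s['width'],s['wrist_force'])
p=np.array(s['ee_pos']);arm.servo_line([p[0],p[1],.27],.15)
im=arm.camera('wrist');k=arm.calibration('wrist');cv2.imwrite('pics/w8.png',im)
print('expect top knuckle',proj(k,[[*P,.165],[*P,.163]]),arm.observe()['time'])
T=cv2.cvtColor(im,cv2.COLOR_BGR2GRAY)
c=cv2.HoughCircles(cv2.medianBlur(T,3)[60:280,200:360],cv2.HOUGH_GRADIENT,1,10,param1=80,param2=14,minRadius=11,maxRadius=20)
print(c[0][:4]+[200,60,0] if c is not None else None)
for nme in ['leaf','knuckle','top_edge']:print(nme,arm.look_for('wrist',nme)[:1])
```

```text
0.0193 [-3.9  0.3  7.3]
0.030108762614832314 [ 0.6857593   0.24032283 -0.45043357]
expect top knuckle [[279.60089358 101.43277803]
 [279.60171361 101.41971446]] 39.5583
[[279.5 102.5  12.5]]
leaf [{'pixel': [210.7, 278.8], 'p': 0.81}]
knuckle [{'pixel': [212.3, 281.7], 'p': 0.56}]
top_edge [{'pixel': [207.9, 277.6], 'p': 0.83}]
```

```bash
cat > shut.py <<'E'
from h import *
e=np.array([np.cos(CY),np.sin(CY)]);P=PIN-.0012*e
def tp(th,gap,z=.155,xl=-.045): # th = closing angle
    yaw=CY-th;return np.array([*w([*P,yaw],[xl-.087,-.0185-gap,0])[0][:2],z]),down(yaw+np.pi/2)
F=lambda:np.array(arm.observe()['wrist_force'])
p,q=tp(0,.04,.28);print([arm.ik(*tp(t,0)) for t in (0,np.pi/2)])
arm.gripper_to(0);arm.reach(p,q);arm.servo_line(tp(0,.04)[0],.2);arm.hold(.1);f0=F();print(f0,arm.observe()['time'])
arm.servo_line(tp(0,.004)[0],.1)
N=14
for i in range(1,N+1):
    p,q=tp(np.pi/2*i/N,0);arm.servo_line(p,.09 if i<N-2 else .05,q);f=F()-f0;print(i,f.round(1))
    if np.linalg.norm(f)>9:print('stop');break
print(arm.observe()['time'])
cv2.imwrite('pics/s9.png',arm.camera('scene'));cv2.imwrite('pics/t9.png',arm.camera('top'))
E
python3 shut.py
```

```text
[array([ 3.85830894e-02,  2.34255995e-01,  2.11433920e+00, -4.44089210e-16,
        7.92997457e-01, -1.39821324e+00]), array([ 2.64293182e-01,  4.39950710e-01,  1.78700526e+00, -4.44089210e-16,
        9.14636688e-01,  3.98293182e-01])]
[ 0.45078535 -0.11658953  0.56308877] 43.9417
1 [-0.4 -0.2 -0.7]
2 [-0.9 -0.  -0.3]
3 [ 0.6  0.  -0. ]
4 [-1.4 -0.3 -0.5]
5 [ 0.4 -0.1 -1.1]
6 [-0.3 -0.2 -0.2]
7 [-0.9  0.3 -1. ]
8 [-1.2  0.1 -0.4]
9 [-0.4 -1.  -0.6]
10 [-1.2 -0.  -0.7]
11 [-1.4  0.  -0.6]
12 [ 0.1 -0.1 -1. ]
13 [-0.7 -0.3 -1.1]
14 [-0.2  0.3  0.1]
49.325
```

```bash
cat > fin.py <<'E'
from h import *
exec(open('shut.py').read().split("p,q=tp(0,.04,.28)")[0].split('\n',1)[1])
f0=F();g=0
while g>-.016:
    g-=.0015;p,q=tp(np.pi/2,g);arm.servo_line(p,.03);f=F()-f0
    if np.linalg.norm(f)>3.5:break
print(g,f.round(1),arm.observe()['time'])
cv2.imwrite('pics/s10.png',arm.camera('scene'))
p,q=tp(np.pi/2,.05);arm.servo_line(p,.1);p[2]=.3;arm.servo_line(p,.2);arm.hold(.3)
im=arm.camera('top');cv2.imwrite('pics/t10.png',im);k=arm.calibration('top')
# blue top edge of the leaf
C=[.640,.0965,CY]
hsv=cv2.cvtColor(im,cv2.COLOR_BGR2HSV);m=((hsv[...,0]>100)&(hsv[...,0]<125)&(hsv[...,1]>120)).astype(np.uint8);m[:,340:]=0;m[:,:180]=0
n,l,st,ce=cv2.connectedComponentsWithStats(m);print([(s.tolist(),c.round(0).tolist()) for s,c in zip(st[1:],ce[1:]) if s[4]>40])
print('shut expected top ends',proj(k,[[*w([*P,CY-np.pi/2],[x-.087,y,0])[0][:2],.19] for x in (.075,-.075) for y in (.005,-.005)]).round(1).tolist())
print(arm.look_for('top','free_edge')[:1],arm.observe()['time'],F())
E
python3 fin.py
```

```text
-0.006 [-5.2  0.2  2.1] 50.425
[([249, 185, 30, 16, 292], [263.0, 192.0])]
shut expected top ends [[279.5, 188.0], [278.9, 191.7], [222.7, 179.0], [222.0, 182.7]]
[{'pixel': [194.3, 266.7], 'p': 0.58}] 52.4583 [ 0.45639123  0.07872782 -0.00312018]
```

Run:
```python
from h import *
P=PIN-.0012*np.array([np.cos(CY),np.sin(CY)])
q=arm.observe()['ee_rot'];arm.reach([.42,-.25,.35],q);arm.hold(.2)
for c in ('top','scene'):
    im=arm.camera(c);cv2.imwrite(f'pics/{c}11.png',im);k=arm.calibration(c)
    hsv=cv2.cvtColor(im,cv2.COLOR_BGR2HSV);m=((hsv[...,0]>100)&(hsv[...,0]<125)&(hsv[...,1]>110)).astype(np.uint8)
    n,l,st,ce=cv2.connectedComponentsWithStats(m)
    for i in range(1,n):
        if st[i,4]>150:
            co=cv2.findContours((l==i).astype(np.uint8),0,2)[0][0];ap=cv2.approxPolyDP(co,3,True)[:,0].tolist();print(c,st[i].tolist(),ap[:9])
    for th in (0,.1,.3):print(th,'exp outer face corners',proj(k,[[*w([*P,CY-np.pi/2+th],[x-.087,-.005,0])[0][:2],z] for x,z in ((.075,.19),(-.075,.19),(-.075,.02),(.075,.02))]).round(0).tolist())
print(arm.observe()['time'])
```

```text
top [434, 140, 53, 62, 2190] [[440, 140], [434, 186], [446, 177], [480, 201], [486, 147]]
top [222, 181, 57, 22, 569] [[222, 182], [232, 186], [229, 190], [234, 196], [244, 193], [261, 196], [263, 200], [274, 198], [277, 202]]
0 exp outer face corners [[279.0, 192.0], [222.0, 183.0], [228.0, 195.0], [278.0, 203.0]]
0.1 exp outer face corners [[279.0, 192.0], [221.0, 189.0], [227.0, 200.0], [278.0, 203.0]]
0.3 exp outer face corners [[279.0, 193.0], [222.0, 201.0], [228.0, 211.0], [278.0, 204.0]]
scene [227, 182, 44, 23, 176] [[270, 183], [228, 197], [227, 201], [234, 199], [239, 204], [237, 196], [242, 201], [241, 194], [246, 197]]
0 exp outer face corners [[273.0, 182.0], [228.0, 197.0], [230.0, 256.0], [273.0, 239.0]]
0.1 exp outer face corners [[273.0, 182.0], [232.0, 199.0], [234.0, 259.0], [273.0, 239.0]]
0.3 exp outer face corners [[274.0, 182.0], [243.0, 202.0], [244.0, 262.0], [274.0, 239.0]]
54.3417
```

The door's corners match the fully shut position in both cameras: (222,182) against the expected (222,183), and (228,197) against (228,197).

```bash
python3 -c "
from rig import arm
print(arm.close_job())"
```

```text
the job is handed in; nothing more can be done
None
```

The door is hung on both pins, swung shut with its corners matching the shut position in both cameras, and released, and the job is handed in at about 54 s; on the first approach I came in too high and bumped the lower knuckle on the upper pin, with that contact force not measured, so I regripped the door before hanging it.

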